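# Open the torch gas key cock in the goldsmith's bench gas box

## Robot

A 6-joint arm with a two-finger parallel gripper is mounted at the origin on the work surface. World frame = base frame: x ahead of the robot, y to its left, z up, the work surface at z = 0. Lengths are in m, angles in rad, forces in N, time in s.
With the tool pointing down it reaches from about 0.35 to 0.975 m from the base axis. Payload 4.9 kg.
Tool frame: the origin (TCP) lies at the very end of the fingers, on their centre line; the grasp point (between the pads) lies 19 mm behind it; z points along the fingers, y is the line along which they close (so a half turn about z gives the same grasp; the last joint's range is limited). The gripper opens to 85 mm and grips with 20 to 120 N. Pads are 22 mm wide; open, the fingers measure 114 mm over their backs; the gripper's body (76 mm by 85 mm) begins 54 mm behind the grasp point. The pads swing forward as they close: fully open they stand 13 mm farther back than shut.
Start: joints at [-1.268, 0.053, 1.613, -0, 1.476, -0.119], TCP at [0.256, -0.57, 0.231] pointing down, gripper open.
Joint ranges: [-3.01, 3.01], [-1.01, 2.22], [0.06, 2.58], [-1.02, 4.17], [0.09, 2.62], [-3.14, 3.14]. Speed limits (rad/s): [2.57, 2.57, 3.14, 3.14, 3.14, 3.14].

## Interface

Orientations are given as a rotation vector (axis times angle).
In Python, from station import ctrl, imaging gives the robot as it stands.
- The arm moves only by the tool play_rows, never from a script. Its argument "series" is a list of rows, each a list of 3 entries, a list of its own where there are three numbers: the opening, from 0 (shut) to 1 (fully open), then the shift along the tool's x, y, z each as a share of 0.05 m, from -1 to 1, then the turn, a rotation vector about the tool's x, y, z each as a share of 8 degrees, from -1 to 1. In form: [[grip, [dx, dy, dz], [ax, ay, az]], ...]. A call has 1 to 8 rows; each row shifts and turns the commanded pose from where the row before left it, along the tool's axes as they then stand; what a row does not reach is not made up. A row lasts 1/8 s, in which the tool goes at most 62.5 mm and 10.7 degrees, less where a joint would pass 70% of its speed; a pose out of reach is approached as far as the arm can. A call with a number of a shift or a turn outside -1 to 1 is refused whole. A call with a gripper value outside its range is refused whole. The fingers move at their own pace and stop on an object; "force" is the grip in N (left out, the last holds). Time passes only in rows, so rows that do not move let the fingers close. It gives the time, the measured TCP pose, the force, the opening and the grip force at its end, in the units of the state.
- ctrl.get_obs(): the state, without advancing time (a new reading comes with each control period).
- imaging.get_image(name): name is "scene" or "top" or "wrist"; returns a dict with "color" (480x640x3 uint8, blue, green, red), "fx", "fy", "cx", "cy" (pixels), "extrinsics" (4x4, takes a point from world to camera coordinates); the wrist camera has in their place "hand_eye" (4x4, takes a point from camera to tool coordinates, whose origin is the TCP and whose axes are the flange's). Camera axes: x right, y down, z forward; pixel columns grow to the right and rows downward; lengths in m; the calibration is good to about 2 mm. A picture is of the moment at which its call begins: read the wrist's pose just before it. There is no depth.
- ctrl.finish_job(): hands the job in; it is judged then, once.
The state is a dict: "t": time; "q": joint angles; "dq": joint speeds; "effort": joint torques, N m; "tool_pos": TCP position; "tool_rot": TCP orientation; "contact_force": force on the tool from outside, world axes, zero at the start; "wrist_torque": the same for the moment, N m; "opening": finger opening in m; "grip_force": force on a finger pad.
Only numpy, scipy, OpenCV 4.12 (cv2) and the standard library are available. Lean on these libraries where they do the work, as an engineer would, in place of code of your own. Each camera call takes 0.05 s, during which the arm holds its last target. There are 200 camera calls.

## Task

Turn on the torch gas: take the long T-key out of the tool block, lower it down the steel sleeve in the top of the gas box and feel it fully home on the square of the cock at the bottom, then turn it counter-clockwise (seen from above) until the cock is fully open. Work gently, force neither the square nor the stop, and let go with the key left standing upright and fully home on the square so that the gas can be shut off at once; leave the jar, figurine, tin and soldering brick as they are.

Things in the scene. Friction and masses are not known exactly. Their poses are not given: they have to be found in the camera images.
- gas_box: Grey sheet-steel gas box fixed on the bench, 160 x 270 mm (its x, its y), flat top 147 mm above the bench, inspection windows in its long faces; copper pipe and brass key cock inside. Origin: centre of its underside; z up, y along its length. Its sleeve, cock and square count as part of it.
- sleeve_top (a point): Centre of the open mouth of the vertical steel sleeve, 50 mm towards -y of the box's middle, in a round 80 mm flange on the gas box, 150 mm above the bench. The bore is 36 mm wide (flared to 42 mm at the lip) and runs straight down to the cock.
- seat (a point): Centre of the cock's flat gland face, on the sleeve's axis 105 mm below its mouth (45 mm above the bench); the key's mouth rests here when fully home. A brass square, 16 mm across flats, 11 mm high, stands on it, ending in a 5 mm centring cone (16 to 10 mm wide). How the square is turned is unknown (any angle, repeats every quarter turn; these axes are the box's): find it by feel.
- plug (a joint): How far the cock is open from its own shut stop: 0 = shut (start), pi/2 = fully open at its stop; grows counter-clockwise seen from above. About 0.12 N m to turn, stays where left, hard stops at both ends; a light press of the key does not turn it. It does not tell how the square stands in the box.
- key: Steel T-key, 175 mm long, about 0.38 kg, standing mouth down in the block. Origin: centre of its mouth (lower end); z up the shaft. T-bar 100 mm long (key x), 12 mm wide (key y, flat sides), 18 mm high, top at z = 175; shaft 11 mm thick; socket 36 mm long, 30 mm across corners, square bore 17.4 mm wide, 20 mm deep, sides along key x and y: drops over the square within about 5 degrees.
- key_bar (a point): Centre of the T-bar, 166 mm above the key's mouth: where to grip it from above, jaws closing along the key's y.
- key_mouth (a point): Centre of the open lower end of the key's socket, same axes as the key.
- block: Wooden tool block fixed on the bench, 110 x 75 x 60 mm, with small burs standing in it up to 106 mm. The key stands in its central round hole, 33 mm wide and 50 mm deep. Origin: centre of its underside.
- flux_jar: Small glass jar with metal cap and a brush stick, 56 mm wide, 125 mm high, loose. Origin: centre of its underside. Leave alone.
- figurine: Small cast copper seated figure, 44 mm wide, 72 mm high, loose. Origin: centre of its underside. Leave alone.
- tin: Round open tin of polishing bobs, 72 mm wide, 22 mm high, loose, standing on the gas box. Origin: centre of its underside. Leave alone.
- solder_brick: White soldering brick 75 x 120 x 28 mm, loose, flat on the bench before the tool block. Origin: centre of its underside. Leave alone.
There are look-alikes about, which are no part of the job. Leave any green or orange look-alike of the key alone.

How it is judged:
By the outcome, as a careful person would: the job done as asked, in the order asked, and still so for the second after the job is handed in, with the robot touching nothing.
It also fails if it takes over 72 s, if anything falls off the work surface, if the arm or the gripper's body presses on something with over 40 N, if the wrist force passes 120 N, or if a joint passes its speed limit or range.

## Working session

There is one attempt and no reset: what is moved stays moved. The work goes in short steps, Python scripts to look and compute and a tool call to move; the robot and the scene stay as the last step left them, time stands still between calls to the robot, and variables do not carry over. Pictures are saved under pics/ and viewed, at most 10 in all, crops included, and the job is handed in when it is done.

Besides the shell and the picture viewer there is one more tool, called after "Request:" as a command line: name --argument value ..., lists and objects as JSON in quotes. play_rows: Moves the arm, as the interface text tells. Shift numbers are shares of 0.05 m and turn numbers shares of 8 degrees, none past 1 either way. Its arguments: {"type":"object","properties":{"series":{"type":"array"},"force":{"type":"number"}},"required":["series"]}

```bash
mkdir -p pics; ls
cat > h.py <<'E'
import numpy as np, cv2
from scipy.spatial.transform import Rotation as R
from station import ctrl, imaging
def save(n,f):
    im=imaging.get_image(n); cv2.imwrite(f'pics/{f}.png',im['color']); return im
def cam(im,o=None):
    "K, world->cam"
    K=np.array([[im['fx'],0,im['cx']],[0,im['fy'],im['cy']],[0,0,1]])
    if 'extrinsics' in im: return K,np.array(im['extrinsics'])
    T=np.eye(4);T[:3,:3]=R.from_rotvec(o['tool_rot']).as_matrix();T[:3,3]=o['tool_pos']
    return K,np.linalg.inv(T@np.array(im['hand_eye']))
def unproj(K,E,uv,z):
    "pixel to world point at height z"
    d=E[:3,:3].T@np.linalg.solve(K,[uv[0],uv[1],1]); c=-E[:3,:3].T@E[:3,3]
    return c+d*(z-c[2])/d[2]
def proj(K,E,p):
    c=K@(E[:3,:3]@np.array(p)+E[:3,3]); return c[:2]/c[2]
E
python3 - <<'E'
from h import *
import pickle
o=ctrl.get_obs();print({k:np.round(v,3) for k,v in o.items()})
d={}
for n in['scene','top','wrist']:
    im=save(n,n+'0');d[n]=cam(im,o)
pickle.dump(d,open('cams.pkl','wb'))
for n in d: print(n,np.round(d[n][0],1).tolist(),np.round(d[n][1],3).tolist())
E
```

```text
pics
{'t': np.float64(0.0), 'q': array([-1.268,  0.053,  1.614, -0.   ,  1.476, -0.119]), 'dq': array([ 0.001,  0.001,  0.002,  0.002, -0.002,  0.001]), 'effort': array([ 1.0000e-03, -3.9368e+01, -3.7017e+01, -0.0000e+00,  7.0000e-03,
       -0.0000e+00]), 'tool_pos': array([ 0.256, -0.57 ,  0.23 ]), 'tool_rot': array([-3.07 , -0.657,  0.   ]), 'contact_force': array([ 0.251,  0.013, -0.339]), 'wrist_torque': array([ 0.013,  0.03 , -0.032]), 'grip_force': np.float64(0.0), 'opening': np.float64(0.085)}
scene [[530.6, 0.0, 314.7], [0.0, 530.6, 234.9], [0.0, 0.0, 1.0]] [[0.771, 0.637, -0.011, -0.432], [0.538, -0.659, -0.526, -0.201], [-0.342, 0.399, -0.851, 1.308], [0.0, 0.0, 0.0, 1.0]]
top [[532.1, 0.0, 320.4], [0.0, 532.1, 246.3], [0.0, 0.0, 1.0]] [[0.025, -1.0, 0.007, 0.032], [-0.989, -0.026, -0.146, 0.568], [0.146, -0.003, -0.989, 1.022], [0.0, 0.0, 0.0, 1.0]]
wrist [[390.1, 0.0, 316.2], [0.0, 390.1, 237.0], [0.0, 0.0, 1.0]] [[0.409, -0.912, -0.002, -0.624], [-0.873, -0.392, 0.29, -0.037], [-0.265, -0.117, -0.957, 0.379], [0.0, 0.0, 0.0, 1.0]]
```

View pics/scene0.png

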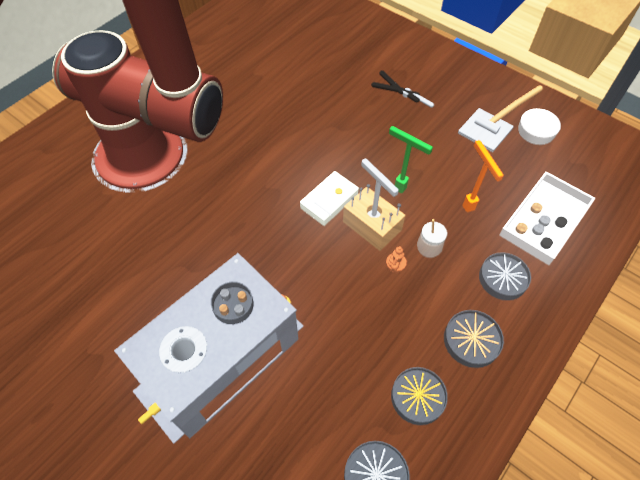

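View pics/top0.png

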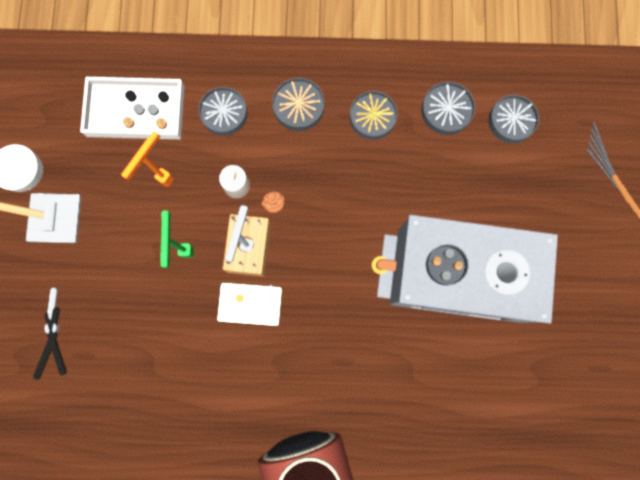

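Candidates for the key: grey steel T at scene (380,178) / top (236,235), standing in the wooden block; green T at scene (410,140) / top (165,240); orange T at scene (488,160) / top (140,157). The steel one in the block is the key. The sleeve mouth is at scene (183,348) / top (508,271). Next, a close crop and a refined measurement.

Run:
```python
from h import *
import pickle
d=pickle.load(open('cams.pkl','rb'))
a=cv2.imread('pics/top0.png');b=cv2.imread('pics/scene0.png')
def crop(i,x,y,w,h,s): return cv2.resize(i[y:y+h,x:x+w],None,fx=s,fy=s,interpolation=cv2.INTER_CUBIC)
A=crop(a,205,190,80,100,4);B=crop(b,340,150,80,100,4)
C=crop(a,470,230,80,80,2.5);D=crop(b,140,310,80,80,2.5)
out=np.zeros((600,640,3),np.uint8);out[:400,:320]=A;out[:400,320:]=B;out[400:,:200]=C;out[400:,320:520]=D
cv2.imwrite('pics/crop1.png',out)
for n,uv,z in [('top',(508,271),.15),('scene',(183,348),.15),('top',(236,235),.185),('scene',(380,178),.185)]:
    print(n,uv,unproj(*d[n],uv,z).round(4))
```

```text
top (508, 271) [ 0.5156 -0.2895  0.15  ]
scene (183, 348) [ 0.5164 -0.2898  0.15  ]
top (236, 235) [0.5622 0.1932 0.185 ]
scene (380, 178) [0.5749 0.1845 0.185 ]
```

View pics/crop1.png

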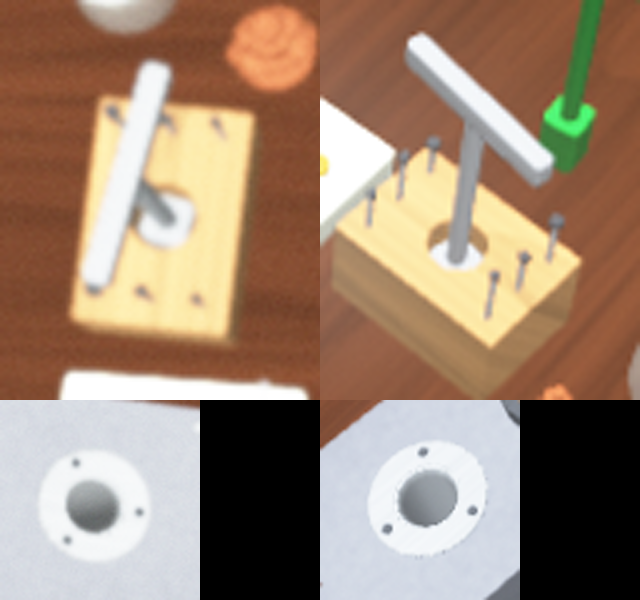

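Run:
```python
from h import *
import pickle
d=pickle.load(open('cams.pkl','rb'))
U=lambda n,uv,z:unproj(*d[n],uv,z).round(4)
for n,e in [('top',[(243.75,206),(229,260)]),('scene',[(364.3,159.5),(396.3,192)])]:
    p=[U(n,q,.185) for q in e];v=p[1]-p[0];print(n,p,'mid',(p[0]+p[1])/2,np.linalg.norm(v),np.degrees(np.arctan2(v[1],v[0])))
print(U('top',(508,272.4),.15),U('scene',(183.2,349.2),.15))
# socket top centre in hole
print('sock',U('top',(205+164/4,190+219/4),.046),U('scene',(340+(456-320)/4,150+256/4),.046))
# block corners top
print('block',[U('top',(205+x/4,190+y/4),.06) for x,y in [(100,95),(256,113),(228,340),(70,322)]])
# orientation: tool z down; current tool axes
o=ctrl.get_obs();print(R.from_rotvec(o['tool_rot']).as_matrix().round(3))
print(np.array(imaging.get_image('wrist')['hand_eye']).round(3).tolist())
```

```text
top [array([0.6138, 0.1821, 0.185 ]), array([0.5183, 0.2031, 0.185 ])] mid [0.56605 0.1926  0.185  ] 0.09778164449425059 167.5983041832787
scene [array([0.5236, 0.2024, 0.185 ]), array([0.6186, 0.1768, 0.185 ])] mid [0.5711 0.1896 0.185 ] 0.09838882050314464 -15.08146470604211
[ 0.5131 -0.2894  0.15  ] [ 0.5182 -0.291   0.15  ]
sock [0.566  0.1943 0.046 ] [0.5693 0.1923 0.046 ]
block [array([0.6252, 0.2268, 0.06  ]), array([0.6181, 0.1493, 0.06  ]), array([0.5053, 0.1585, 0.06  ]), array([0.5121, 0.2358, 0.06  ])]
[[ 0.912  0.409 -0.   ]
 [ 0.409 -0.912  0.002]
 [ 0.    -0.002 -1.   ]]
[[0.0, -0.957, -0.29, 0.074], [1.0, -0.0, 0.0, -0.0], [-0.0, -0.29, 0.957, -0.142], [0.0, 0.0, 0.0, 1.0]]
```

The crop confirms it: the steel key stands in the wooden block, with its bar at top-crop (125,175) and its socket in the hole at (164,219). The bar length of 98 mm and the matching upright position from both cameras check out. Key is about (0.568, 0.192) with its bar at −14°; sleeve is about (0.5155, −0.290). I'll pass over the sleeve first for a wrist look.

Request:
play_rows --series '[[1,[0.845,-0.388,-0.25],[0,0,0]],[1,[0.845,-0.388,-0.25],[0,0,0]],[1,[0.845,-0.388,-0.25],[0,0,0]],[1,[0.845,-0.388,-0.25],[0,0,0]],[1,[0.845,-0.388,-0.25],[0,0,0]],[1,[0.845,-0.388,-0.25],[0,0,0]],[1,[0.845,-0.388,-0.25],[0,0,0]],[1,[0.845,-0.388,-0.25],[0,0,0]]]'

```text
t: 1.2
tool_pos: [0.5015, -0.2889, 0.3316]
tool_rot: [-3.072, -0.658, 0.0]
contact_force: [0.3, -0.7, 0.1]
opening: 0.0857
grip_force: 0.0
```

Request:
play_rows --series '[[1,[0,0,0],[0,0,0]],[1,[0,0,0],[0,0,0]]]'

```text
t: 1.45
tool_pos: [0.5004, -0.2903, 0.3308]
tool_rot: [-3.072, -0.658, 0.001]
contact_force: [-0.7, 0.5, -0.7]
opening: 0.0851
grip_force: 0.0
```

Run:
```python
from h import *
import pickle
o=ctrl.get_obs();print(o['t'],o['tool_pos'],o['q'].round(3),np.abs(o['dq']).max())
im=save('wrist','w1');K,E=cam(im,o);pickle.dump((K,E),open('w1.pkl','wb'))
print(proj(K,E,[.5155,-.29,.15]))
g=cv2.cvtColor(im['color'],cv2.COLOR_BGR2GRAY)
cs,_=cv2.findContours(cv2.Canny(g,60,150),cv2.RETR_LIST,cv2.CHAIN_APPROX_NONE)
for c in cs:
    if len(c)>60:
        e=cv2.fitEllipse(c)
        if min(e[1])>.6*max(e[1])>20: print(len(c),np.round(e[0],1),np.round(e[1],1),unproj(K,E,e[0],.15).round(4))
```

```text
1.45 [ 0.50041833 -0.29032343  0.33079759] [-0.654 -0.097  1.596 -0.     1.643  0.495] 0.021197024803522375
[323.50430955 194.12116938]
140 [322.8 195.1] [40.2 47.1] [ 0.5145 -0.2898  0.15  ]
137 [322.6 191.5] [46.6 47.8] [ 0.5172 -0.2884  0.15  ]
144 [212.  123.5] [58.6 80.4] [ 0.5308 -0.1856  0.15  ]
276 [200.5 124.7] [81.2 89.6] [ 0.5262 -0.1776  0.15  ]
276 [196.8 124.7] [ 93.8 102.1] [ 0.5251 -0.1749  0.15  ]
280 [196.8 124.7] [ 94.4 102.5] [ 0.5251 -0.1749  0.15  ]
```

View pics/w1.png

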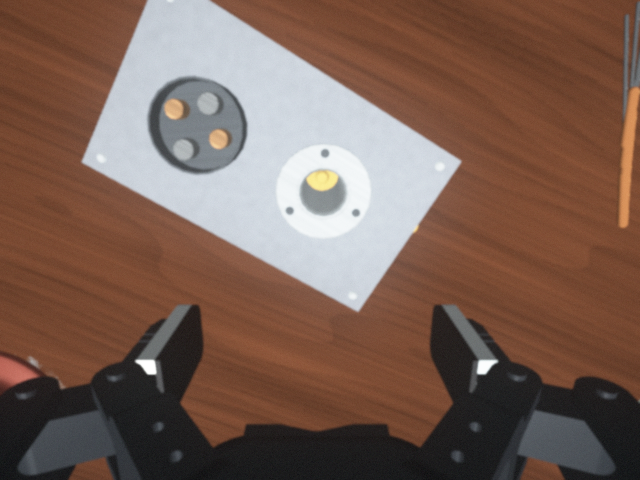

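The wrist picture shows the sleeve flange centred at (323,191), with the brass square just visible at the bottom, (322,180). This agrees with the other cameras at about (0.516, −0.289). I'll put the camera straight above the bore to look down at the square.

Request:
play_rows --series '[[1,[-0.395,0.035,0.667],[0,0,0]],[1,[-0.395,0.035,0.667],[0,0,0]],[1,[-0.395,0.035,0.667],[0,0,0]],[1,[0,0,0],[0,0,0]],[1,[0,0,0],[0,0,0]]]'

```text
t: 2.12
tool_pos: [0.4491, -0.32, 0.2325]
tool_rot: [3.071, 0.656, 0.002]
contact_force: [-0.3, -0.3, 1.1]
opening: 0.0853
grip_force: 0.0
```

Run:
```python
from h import *
import pickle
o=ctrl.get_obs();print(o['t'],o['tool_pos'],np.abs(o['dq']).max())
im=save('wrist','w2');K,E=cam(im,o);pickle.dump((K,E),open('w2.pkl','wb'))
p=proj(K,E,[.516,-.289,.15]);s=proj(K,E,[.516,-.289,.06]);print(p,s)
x,y=(p-30).astype(int).clip(0)
x,y=int(p[0])-40,max(0,int(p[1])-40)
c=cv2.resize(im['color'][y:y+80,x:x+80],(560,560),interpolation=cv2.INTER_CUBIC)
print(x,y)
cv2.imwrite('pics/w2c.png',cv2.convertScaleAbs(c,alpha=1.3))
g=cv2.cvtColor(im['color'],cv2.COLOR_BGR2GRAY)
cs,_=cv2.findContours(cv2.Canny(g,60,150),cv2.RETR_LIST,cv2.CHAIN_APPROX_NONE)
for c in cs:
    if len(c)>60:
        e=cv2.fitEllipse(c)
        if min(e[1])>.6*max(e[1])>20 and abs(e[0][0]-p[0])<40: print(len(c),np.round(e[0],1),np.round(e[1],1),unproj(K,E,e[0],.15).round(4))
```

```text
2.125 [ 0.44910016 -0.31999931  0.23253352] 0.031186092404340216
[314.57399969 120.18972885] [314.83563971 119.86745266]
274 80
125 [315.4 118.9] [43.4 45.4] [ 0.5168 -0.2891  0.15  ]
129 [315.4 118.8] [43.9 45.9] [ 0.5168 -0.2891  0.15  ]
420 [314.7 118.9] [72.5 75.4] [ 0.5167 -0.2888  0.15  ]
416 [315.2 115.5] [142.8 149.3] [ 0.5184 -0.2883  0.15  ]
420 [315.2 115.5] [143.3 149.8] [ 0.5184 -0.2883  0.15  ]
```

View pics/w2c.png

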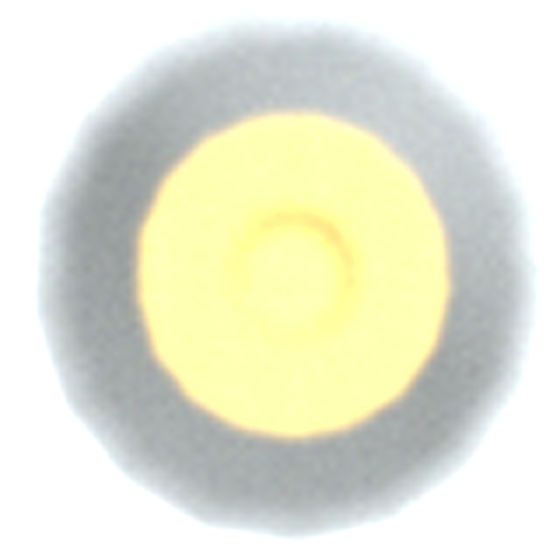

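The bore, centred at crop (288,275), shows a brass disc whose detail is washed out by my brightening. I'll stretch the contrast of the same frame once.

Run:
```python
from h import *
i=cv2.imread('pics/w2.png')[90:146,286:344].astype(float)
ch=[]
for k in range(3):
    c=i[...,k];m=c[14:42,14:44];lo,hi=np.percentile(m,[1,99]);print(lo,hi);ch.append(np.clip((c-lo)/(hi-lo+1e-6)*255,0,255).astype(np.uint8))
cv2.imwrite('pics/w2d.png',np.hstack([cv2.resize(c,(390,390),interpolation=cv2.INTER_CUBIC) for c in ch[:2]]))
```

```text
111.0 142.0
184.39 232.0
212.78 248.0
```

View pics/w2d.png

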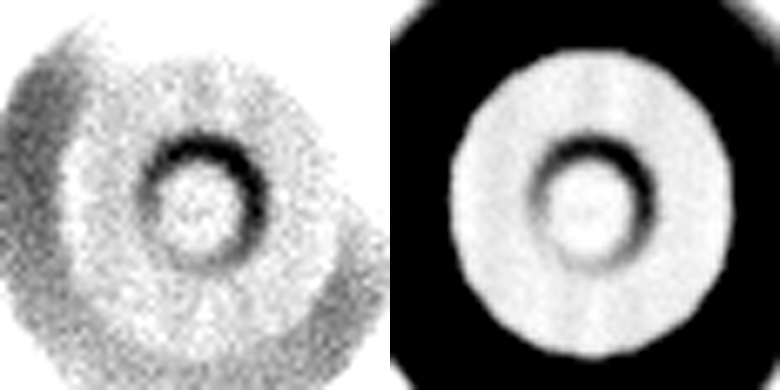

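The part visible from above is round, so vision gives no angle and it must be found by feel. The sleeve axis is (0.517, −0.289). Now to the key.

Request:
play_rows --series '[[1,[0.53,-0.697,-0.112],[0,0,0]],[1,[0.53,-0.697,-0.112],[0,0,0]],[1,[0.53,-0.697,-0.112],[0,0,0]],[1,[0.53,-0.697,-0.112],[0,0,0]],[1,[0.53,-0.697,-0.112],[0,0,0]],[1,[0.53,-0.697,-0.112],[0,0,0]],[1,[0.53,-0.697,-0.112],[0,0,0]],[1,[0.53,-0.697,-0.112],[0,0,0]]]'

```text
t: 3.18
tool_pos: [0.5294, 0.0238, 0.2789]
tool_rot: [3.071, 0.659, 0.006]
contact_force: [0.7, 0.0, -0.3]
opening: 0.0854
grip_force: 0.0
```

Request:
play_rows --series '[[1,[0.53,-0.697,-0.112],[0,0,0]],[1,[0.53,-0.697,-0.112],[0,0,0]],[1,[0.53,-0.697,-0.112],[0,0,0]],[1,[0.53,-0.697,-0.112],[0,0,0]],[1,[0,0,0],[0,0,0.94]],[1,[0,0,0],[0,0,0.94]],[1,[0,0,0],[0,0,0.94]],[1,[0,0,0],[0,0,0.94]]]'

```text
t: 4.18
tool_pos: [0.5686, 0.1934, 0.3009]
tool_rot: [-3.136, 0.167, -0.005]
contact_force: [0.6, 0.1, -0.1]
opening: 0.0855
grip_force: 0.0
```

Request:
play_rows --series '[[1,[0,0,0],[0,0,0.94]],[1,[0,0,0],[0,0,0]],[1,[0,0,0],[0,0,0]]]'

```text
t: 4.55
tool_pos: [0.5681, 0.1929, 0.2996]
tool_rot: [-3.12, 0.364, -0.003]
contact_force: [0.1, 0.3, -0.7]
opening: 0.0854
grip_force: 0.0
```

Run:
```python
from h import *
import pickle
o=ctrl.get_obs();print(o['t'],o['tool_pos'],o['q'].round(3),np.abs(o['dq']).max())
print(R.from_rotvec(o['tool_rot']).as_matrix().round(3).tolist())
im=save('wrist','w3');K,E=cam(im,o);pickle.dump((K,E),open('w3.pkl','wb'))
for p in [(.568,.192,.185),(.568,.192,.06)]: print(proj(K,E,p))
```

```text
4.55 [0.56811574 0.19290134 0.29964926] [ 0.203 -0.039  1.592  0.     1.587  2.006] 0.01034726758463297
[[0.973, -0.23, 0.002], [-0.23, -0.973, 0.0], [0.002, -0.001, -1.0]]
[318.24801767 232.0490746 ]
[317.67817181 197.21004766]
```

View pics/w3.png

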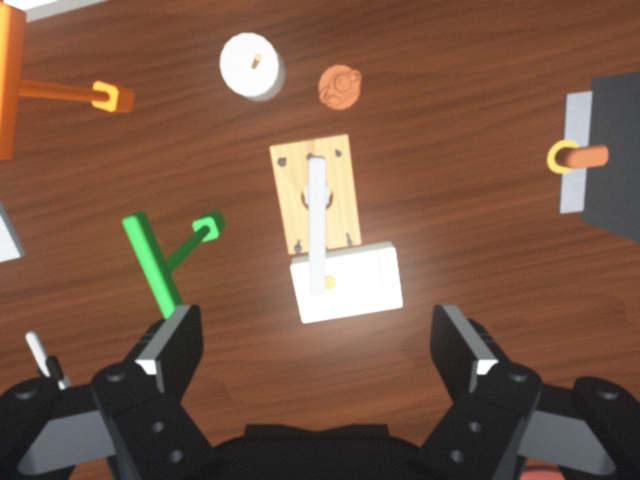

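The wrist picture shows the bar aligned with image columns, from (317,157) to (317,293), centred between the fingers over the block. Green is at (150,265), orange at (10,80). I'll check the bar's ends numerically.

Run:
```python
from h import *
import pickle
K,E=pickle.load(open('w3.pkl','rb'))
g=cv2.cvtColor(cv2.imread('pics/w3.png'),cv2.COLOR_BGR2GRAY).astype(float)
for r in (165,175,185,215,235):
    d=np.diff(cv2.GaussianBlur(g[r-3:r+4],(1,7),0).mean(0)[295:345]);print(r,d.argmax()+295.5,d.argmin()+295.5)
a,b=[unproj(K,E,q,.185) for q in [(317.3,157),(317.4,293)]];v=b-a
print(a.round(4),b.round(4),((a+b)/2).round(4),np.linalg.norm(v),np.degrees(np.arctan2(-v[1],-v[0])))
```

```text
165 308.5 324.5
175 308.5 324.5
185 308.5 324.5
215 309.5 324.5
235 309.5 324.5
[0.6174 0.181  0.185 ] [0.5238 0.203  0.185 ] [0.5706 0.192  0.185 ] 0.09614903317656638 -13.2079933912384
```

Request:
play_rows --series '[[1,[0.007,0,0.57],[0,0,0]],[1,[0.007,0,0.57],[0,0,0]],[1,[0.007,0,0.57],[0,0,0]],[1,[0.007,0,0.57],[0,0,0]],[1,[0.007,0,0.57],[0,0,0]],[1,[0,0,0],[0,0,0]]]'

```text
t: 5.35
tool_pos: [0.5676, 0.1917, 0.1531]
tool_rot: [3.118, -0.366, -0.009]
contact_force: [0.5, 0.3, 0.3]
opening: 0.0852
grip_force: 0.0
```

Request:
play_rows --series '[[0,[0,0,0],[0,0,0]],[0,[0,0,0],[0,0,0]],[0,[0,0,0],[0,0,0]],[0,[0,0,0],[0,0,0]],[0,[0,0,0],[0,0,0]],[0,[0,0,0],[0,0,0]]]' --force 60

```text
t: 6.1
tool_pos: [0.5699, 0.1922, 0.1568]
tool_rot: [-3.12, 0.367, -0.002]
contact_force: [-0.3, 0.5, 3.0]
opening: 0.011
grip_force: 60.0
```

Request:
play_rows --series '[[0,[0,0,-0.3],[0,0,0]],[0,[0,0,-0.5],[0,0,0]],[0,[0,0,-0.5],[0,0,0]],[0,[0,0,-0.6],[0,0,0]],[0,[0,0,-0.6],[0,0,0]],[0,[0,0,-0.6],[0,0,0]],[0,[0,0,-0.6],[0,0,0]],[0,[0,0,0],[0,0,0]]]'

```text
t: 7.1
tool_pos: [0.5702, 0.1922, 0.3439]
tool_rot: [-3.119, 0.367, -0.007]
contact_force: [0.0, 0.4, -2.9]
opening: 0.011
grip_force: 59.0
```

Run:
```python
from h import *
o=ctrl.get_obs();print(o['t'],o['tool_pos'].round(4),o['q'].round(3),o['contact_force'].round(2),o['wrist_torque'].round(3),o['opening'])
M=R.from_rotvec(o['tool_rot']).as_matrix();print(M.round(4).tolist())
print(M.T@(np.array([.517,-.289,.337])-o['tool_pos']))
```

```text
7.1 [0.5702 0.1922 0.3439] [ 0.202 -0.047  1.528 -0.     1.656  2.007] [ 0.05  0.4  -2.93] [-0.002 -0.012  0.034] 0.011025997575736805
[[0.9726, -0.2323, 0.0046], [-0.2323, -0.9726, 0.0009], [0.0043, -0.002, -1.0]]
[0.06002001 0.48041522 0.00622211]
```

Request:
play_rows --series '[[0,[0.05,0.4,0],[0,0,0]],[0,[0.1,0.8,0],[0,0,0]],[0,[0.1,0.8,0],[0,0,0]],[0,[0.1,0.8,0],[0,0,0]],[0,[0.1,0.8,0],[0,0,0]],[0,[0.1,0.8,0],[0,0,0]],[0,[0.1,0.8,0],[0,0,0]],[0,[0.1,0.8,0],[0,0,0]]]'

```text
t: 8.1
tool_pos: [0.5345, -0.1103, 0.3382]
tool_rot: [-3.119, 0.369, 0.007]
contact_force: [1.0, 0.6, -3.8]
opening: 0.0109
grip_force: 59.0
```

Request:
play_rows --series '[[0,[0.1,0.8,0],[0,0,0]],[0,[0.1,0.8,0],[0,0,0]],[0,[0.1,0.8,0],[0,0,0]],[0,[0.1,0.8,0],[0,0,0]],[0,[0.05,0.4,0],[0,0,0]],[0,[0,0,0],[0,0,0]],[0,[0,0,0],[0,0,0]],[0,[0,0,0],[0,0,0]]]'

```text
t: 9.1
tool_pos: [0.5164, -0.2877, 0.3408]
tool_rot: [-3.12, 0.365, 0.0]
contact_force: [-0.1, 0.4, -3.6]
opening: 0.011
grip_force: 59.0
```

Run:
```python
from h import *
import pickle
o=ctrl.get_obs();print(o['t'],o['tool_pos'].round(4),o['q'].round(3),o['contact_force'].round(2),np.abs(o['dq']).max())
M=R.from_rotvec(o['tool_rot']).as_matrix();print(M.round(4).tolist())
S=np.array([.517,-.289,.15]);m=o['tool_pos']+[0,0,-.147]
im={}
for n in['wrist','scene','top']:
    i=save(n,n+'4');im[n]=(i['color'],*cam(i,o));print(n,proj(*im[n][1:],S).round(1),'mouth',proj(*im[n][1:],m).round(1))
W=im['wrist'][0]
def crop(n,h,s):
    x,y=proj(*im[n][1:],S).astype(int);y-=20;a=cv2.copyMakeBorder(im[n][0],99,99,99,99,0)[y+99-h:y+99+h,x+99-h:x+99+h];print(n,x-h,y-h);return cv2.resize(a,(s,s),interpolation=cv2.INTER_CUBIC)
cv2.imwrite('pics/c4.png',np.vstack([np.hstack([crop('scene',60,400),crop('top',60,400)])]))
pickle.dump({n:im[n][1:] for n in im},open('c4.pkl','wb'))
```

```text
9.1 [ 0.5164 -0.2877  0.3408] [-0.634 -0.069  1.554  0.     1.657  1.17 ] [-0.06  0.37 -3.58] 0.00523776512162288
[[0.973, -0.2309, -0.0001], [-0.2309, -0.973, 0.0004], [-0.0002, -0.0004, -1.0]]
wrist [318.  206.7] mouth [316.8 220.1]
scene [183.6 347.9] mouth [177.9 337.6]
top [507.7 270.2] mouth [516.1 267.9]
scene 123 267
top 447 190
```

View pics/c4.png

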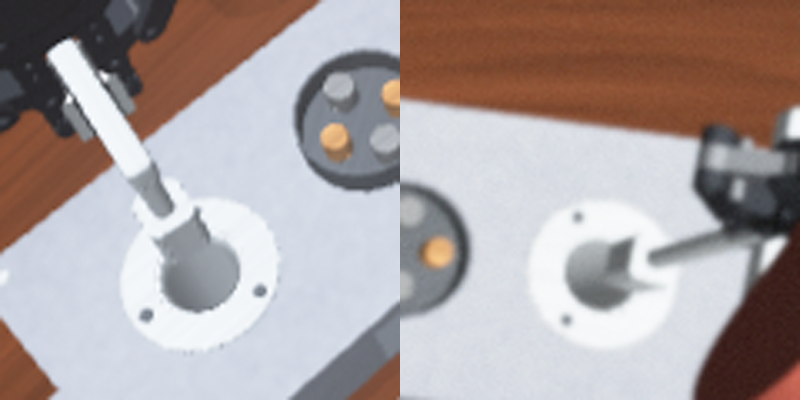

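The crops show the socket hanging just above the flange: scene-crop mouth near (185,240), top-crop socket near (235,265). Overlaying a wireframe of an upright key will show any tilt.

Run:
```python
from h import *
import pickle
c=pickle.load(open('c4.pkl','rb'));o=ctrl.get_obs();th=np.radians(-13.3)
m=np.array([.5164,-.2877,.3408-.147]);ax=np.array([np.cos(th),np.sin(th),0]);ay=np.array([-np.sin(th),np.cos(th),0])
out=[]
for n in['scene','top']:
    K,E=c[n];im=cv2.imread(f'pics/{n}4.png');h=36;s=400/72
    cx,cy=proj(K,E,m+[0,0,.018]).astype(int)
    a=cv2.resize(im[cy-h:cy+h,cx-h:cx+h],(400,400),interpolation=cv2.INTER_CUBIC)
    f=lambda p:tuple(int(v) for v in (proj(K,E,p)-[cx-h,cy-h]+.5)*s)
    b=a.copy()
    for z,col in((0,(0,0,255)),(.036,(0,200,0))):
        q=[m+[0,0,z]+.0106*(i*ax+j*ay) for i,j in((1,1),(-1,1),(-1,-1),(1,-1))]
        cv2.polylines(b,[np.array([f(p) for p in q])],True,col,1,cv2.LINE_AA)
    out.append(np.vstack([b,a][:1]))
cv2.imwrite('pics/o4.png',np.hstack(out))
```

```text
(no output)
```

View pics/o4.png

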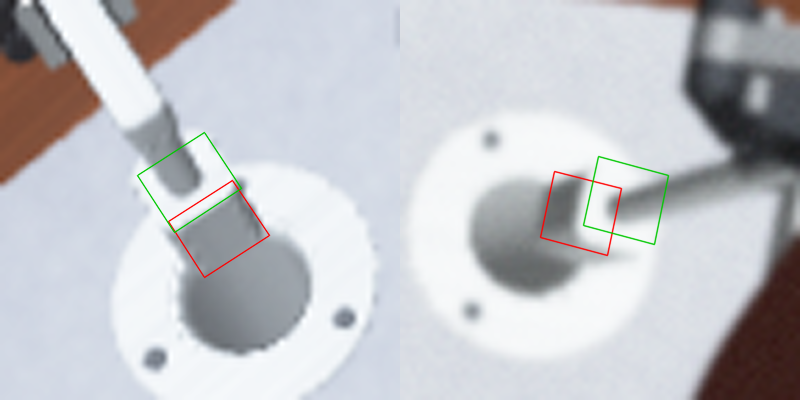

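The wireframe (red is the mouth, green the socket top) agrees with the picture to about 2 mm, so the key hangs upright. Lowering into the sleeve.

Request:
play_rows --series '[[0,[0.018,0.022,0.2],[0,0,0]],[0,[0,0,0.25],[0,0,0]],[0,[0,0,0.25],[0,0,0]],[0,[0,0,0.25],[0,0,0]],[0,[0,0,0.2],[0,0,0]],[0,[0,0,0],[0,0,0]]]'

```text
t: 10.0
tool_pos: [0.5164, -0.2897, 0.2819]
tool_rot: [-3.119, 0.367, 0.003]
contact_force: [-0.0, -0.0, -2.8]
opening: 0.011
grip_force: 58.9
```

Request:
play_rows --series '[[0,[0,0,0.2],[0,0,0]],[0,[0,0,0.25],[0,0,0]],[0,[0,0,0.25],[0,0,0]],[0,[0,0,0.25],[0,0,0]],[0,[0,0,0.25],[0,0,0]],[0,[0,0,0],[0,0,0]],[0,[0,0,0],[0,0,0]]]'

```text
t: 10.88
tool_pos: [0.5171, -0.2902, 0.2238]
tool_rot: [3.12, -0.367, 0.001]
contact_force: [0.2, 0.4, -3.5]
opening: 0.0106
grip_force: 58.9
```

Request:
play_rows --series '[[0,[0,0,0.1],[0,0,0]],[0,[0,0,0.1],[0,0,0]],[0,[0,0,0.1],[0,0,0]],[0,[0,0,0.04],[0,0,0]],[0,[0,0,0],[0,0,0]]]'

```text
t: 11.5
tool_pos: [0.5168, -0.29, 0.2061]
tool_rot: [-3.12, 0.367, 0.001]
contact_force: [-0.4, -0.4, -2.9]
opening: 0.0111
grip_force: 59.1
```

Request:
play_rows --series '[[0,[0,0,0.04],[0,0,0]],[0,[0,0,0.04],[0,0,0]],[0,[0,0,0],[0,0,0]]]'

```text
t: 11.88
tool_pos: [0.517, -0.2901, 0.2028]
tool_rot: [3.12, -0.367, 0.001]
contact_force: [-0.2, -0.2, -3.4]
opening: 0.0107
grip_force: 59.3
```

Request:
play_rows --series '[[0,[0,0,0.02],[0,0,0]],[0,[0,0,0.02],[0,0,0]],[0,[0,0,0],[0,0,0]]]'

```text
t: 12.25
tool_pos: [0.5175, -0.2905, 0.2025]
tool_rot: [3.119, -0.367, 0.003]
contact_force: [-1.4, 0.8, 5.0]
opening: 0.0111
grip_force: 60.3
```

Contact at mouth height 0.056 m, as expected on top of the square: about 8 N net press. Searching counter-clockwise (the safe way, away from the shut stop) in 8° steps.

Request:
play_rows --series '[[0,[0,0,0],[0,0,-0.5]],[0,[0,0,0],[0,0,-0.5]],[0,[0,0,0],[0,0,0]]]'

```text
t: 12.62
tool_pos: [0.5176, -0.2905, 0.2024]
tool_rot: [3.136, -0.15, 0.004]
contact_force: [-1.4, -0.0, 5.6]
opening: 0.0111
grip_force: 60.4
```

Request:
play_rows --series '[[0,[0,0,0],[0,0,-0.5]],[0,[0,0,0],[0,0,-0.5]],[0,[0,0,0],[0,0,0]]]'

```text
t: 13.0
tool_pos: [0.5178, -0.2905, 0.2023]
tool_rot: [3.139, 0.069, 0.004]
contact_force: [-0.5, 0.7, 5.0]
opening: 0.0113
grip_force: 60.4
```

Request:
play_rows --series '[[0,[0,0,0],[0,0,-0.5]],[0,[0,0,0],[0,0,-0.5]],[0,[0,0,0],[0,0,0]]]'

```text
t: 13.38
tool_pos: [0.5178, -0.2904, 0.202]
tool_rot: [3.127, 0.287, 0.004]
contact_force: [0.1, 1.0, 4.9]
opening: 0.0112
grip_force: 60.4
```

Request:
play_rows --series '[[0,[0,0,0],[0,0,-0.5]],[0,[0,0,0],[0,0,-0.5]],[0,[0,0,0],[0,0,0]]]'

```text
t: 13.75
tool_pos: [0.5165, -0.2896, 0.1989]
tool_rot: [-3.099, -0.503, 0.002]
contact_force: [1.3, -0.4, -3.4]
opening: 0.0111
grip_force: 59.0
```

It dropped: the press vanished between about 10.5° and 18.5° yaw. Lowering to home.

Request:
play_rows --series '[[0,[0,0,0.04],[0,0,0]],[0,[0,0,0.04],[0,0,0]],[0,[0,0,0.03],[0,0,0]],[0,[0,0,0],[0,0,0]],[0,[0,0,0],[0,0,0]]]'

```text
t: 14.38
tool_pos: [0.5168, -0.2899, 0.1946]
tool_rot: [-3.1, -0.506, 0.001]
contact_force: [1.2, -0.3, -4.5]
opening: 0.0111
grip_force: 59.0
```

Run:
```python
from h import *
o=ctrl.get_obs();print(o['t'],o['tool_pos'].round(4),o['q'].round(3),o['contact_force'].round(2),o['wrist_torque'].round(3))
M=R.from_rotvec(o['tool_rot']).as_matrix();print(M.round(4).tolist())
```

```text
14.375 [ 0.5168 -0.2899  0.1946] [-0.637  0.002  1.727  0.     1.414  0.61 ] [ 1.16 -0.27 -4.5 ] [ 0.093 -0.247 -0.016]
[[0.948, 0.3183, -0.0004], [0.3183, -0.948, 0.0004], [-0.0003, -0.0005, -1.0]]
```

Request:
play_rows --series '[[0,[0,0,0.03],[0,0,0]],[0,[0,0,0.02],[0,0,0]],[0,[0,0,0],[0,0,0]]]'

```text
t: 14.75
tool_pos: [0.5169, -0.2901, 0.1924]
tool_rot: [3.1, 0.507, -0.0]
contact_force: [1.0, 0.7, -3.2]
opening: 0.0113
grip_force: 59.0
```

Request:
play_rows --series '[[0,[0,0,0.02],[0,0,0]],[0,[0,0,0.02],[0,0,0]],[0,[0,0,0],[0,0,0]]]'

```text
t: 15.12
tool_pos: [0.5173, -0.2903, 0.1918]
tool_rot: [3.099, 0.507, 0.002]
contact_force: [-0.8, 1.4, 2.8]
opening: 0.011
grip_force: 60.1
```

Fully home: TCP at 0.1918 m, light press on the gland face, 11 mm below first contact. Turning counter-clockwise.

Request:
play_rows --series '[[0,[0,0,0],[0,0,-0.5]],[0,[0,0,0],[0,0,-0.5]],[0,[0,0,0],[0,0,-0.5]],[0,[0,0,0],[0,0,-0.5]],[0,[0,0,0],[0,0,0]]]'

```text
t: 15.75
tool_pos: [0.5174, -0.29, 0.1918]
tool_rot: [3.0, 0.932, 0.002]
contact_force: [-0.5, 2.7, 5.1]
opening: 0.0112
grip_force: 60.4
```

```bash
cat > s.py <<'E'
from h import *
o=ctrl.get_obs();M=R.from_rotvec(o['tool_rot']).as_matrix()
print(o['t'],o['tool_pos'].round(4),'yaw',np.degrees(np.arctan2(M[1,0],M[0,0])).round(2),'tilt',M[2].round(4),o['contact_force'].round(2),o['wrist_torque'].round(3),'q6',o['q'][5].round(3),'e6',o['effort'][5].round(3))
E
python3 s.py
```

```text
15.75 [ 0.5174 -0.29    0.1918] yaw 34.52 tilt [ 1.3e-03  9.0e-04 -1.0e+00] [-0.53  2.73  5.06] [ 0.719  0.043 -0.029] q6 0.332 e6 -0.184
```

Request:
play_rows --series '[[0,[0,0,0],[0,0,-0.5]],[0,[0,0,0],[0,0,-0.5]],[0,[0,0,0],[0,0,-0.5]],[0,[0,0,0],[0,0,-0.5]],[0,[0,0,0],[0,0,-0.5]],[0,[0,0,0],[0,0,-0.5]],[0,[0,0,0],[0,0,-0.5]],[0,[0,0,0],[0,0,0]]]'

```text
t: 16.75
tool_pos: [0.5173, -0.2899, 0.1918]
tool_rot: [2.685, 1.63, 0.002]
contact_force: [-0.6, 2.6, 6.4]
opening: 0.0107
grip_force: 60.5
```

```bash
python3 s.py
```

```text
16.75 [ 0.5173 -0.2899  0.1918] yaw 62.51 tilt [ 7.e-04  8.e-04 -1.e+00] [-0.63  2.59  6.43] [ 0.822  0.198 -0.037] q6 -0.157 e6 -0.178
```

Request:
play_rows --series '[[0,[0,0,0],[0,0,-0.5]],[0,[0,0,0],[0,0,-0.5]],[0,[0,0,0],[0,0,-0.5]],[0,[0,0,0],[0,0,-0.5]],[0,[0,0,0],[0,0,-0.5]],[0,[0,0,0],[0,0,-0.5]],[0,[0,0,0],[0,0,-0.5]],[0,[0,0,0],[0,0,0]]]'

```text
t: 17.75
tool_pos: [0.517, -0.2898, 0.1918]
tool_rot: [-2.211, -2.231, -0.001]
contact_force: [-0.8, 3.8, 6.6]
opening: 0.0112
grip_force: 60.6
```

```bash
python3 s.py
```

```text
17.75 [ 0.517  -0.2898  0.1918] yaw 90.51 tilt [ 6.e-04  3.e-04 -1.e+00] [-0.8   3.8   6.56] [ 0.959  0.411 -0.077] q6 -0.646 e6 -0.175
```

Request:
play_rows --series '[[0,[0,0,0],[0,0,-0.5]],[0,[0,0,0],[0,0,-0.5]],[0,[0,0,0],[0,0,-0.5]],[0,[0,0,0],[0,0,0]]]'

```text
t: 18.25
tool_pos: [0.5169, -0.2898, 0.1917]
tool_rot: [-1.966, -2.45, -0.001]
contact_force: [-1.9, 3.8, 6.9]
opening: 0.0111
grip_force: 60.6
```

```bash
python3 s.py
```

```text
18.25 [ 0.5169 -0.2898  0.1917] yaw 102.51 tilt [ 5.e-04  1.e-04 -1.e+00] [-1.87  3.85  6.93] [ 0.905  0.545 -0.077] q6 -0.855 e6 -0.177
```

Request:
play_rows --series '[[0,[0,0,0],[0,0,-0.25]],[0,[0,0,0],[0,0,-0.25]],[0,[0,0,0],[0,0,0]]]'

```text
t: 18.62
tool_pos: [0.5169, -0.2898, 0.1918]
tool_rot: [-1.88, -2.517, -0.0]
contact_force: [-2.0, 2.5, 6.6]
opening: 0.0112
grip_force: 60.6
```

```bash
python3 s.py
```

```text
18.625 [ 0.5169 -0.2898  0.1918] yaw 106.49 tilt [ 5.e-04  0.e+00 -1.e+00] [-2.    2.46  6.6 ] [ 0.933  0.523 -0.098] q6 -0.925 e6 -0.177
```

Request:
play_rows --series '[[0,[0,0,0],[0,0,-0.25]],[0,[0,0,0],[0,0,0]]]'

```text
t: 18.88
tool_pos: [0.5169, -0.2898, 0.1918]
tool_rot: [-1.835, -2.549, -0.0]
contact_force: [-2.2, 3.4, 7.2]
opening: 0.0108
grip_force: 60.6
```

```bash
python3 s.py
```

```text
18.875 [ 0.5169 -0.2898  0.1918] yaw 108.49 tilt [ 5.e-04  0.e+00 -1.e+00] [-2.24  3.37  7.2 ] [ 0.873  0.498 -0.096] q6 -0.96 e6 -0.178
```

Request:
play_rows --series '[[0,[0,0,0],[0,0,-0.25]],[0,[0,0,0],[0,0,0]]]'

```text
t: 19.12
tool_pos: [0.5168, -0.2898, 0.1918]
tool_rot: [-1.791, -2.581, -0.0]
contact_force: [-0.9, 2.8, 6.9]
opening: 0.0109
grip_force: 60.6
```

```bash
python3 s.py
```

```text
19.125 [ 0.5168 -0.2898  0.1918] yaw 110.49 tilt [ 6.e-04 -0.e+00 -1.e+00] [-0.85  2.79  6.93] [ 0.89   0.527 -0.116] q6 -0.994 e6 -0.175
```

Request:
play_rows --series '[[0,[0,0,0],[0,0,-0.25]],[0,[0,0,0],[0,0,0]]]'

```text
t: 19.38
tool_pos: [0.5168, -0.2898, 0.1918]
tool_rot: [-1.745, -2.612, -0.0]
contact_force: [-1.7, 3.0, 6.1]
opening: 0.0109
grip_force: 60.6
```

```bash
python3 s.py
```

```text
19.375 [ 0.5168 -0.2898  0.1918] yaw 112.49 tilt [ 5.e-04 -1.e-04 -1.e+00] [-1.67  2.96  6.15] [ 0.855  0.548 -0.071] q6 -1.029 e6 -0.176
```

Request:
play_rows --series '[[0,[0,0,0],[0,0,-0.25]],[0,[0,0,0],[0,0,0]]]'

```text
t: 19.62
tool_pos: [0.5168, -0.2898, 0.1918]
tool_rot: [-1.699, -2.642, -0.0]
contact_force: [-2.1, 3.5, 6.6]
opening: 0.0108
grip_force: 60.6
```

```bash
python3 s.py
```

```text
19.625 [ 0.5168 -0.2898  0.1918] yaw 114.49 tilt [ 5.e-04 -1.e-04 -1.e+00] [-2.09  3.47  6.59] [ 0.908  0.599 -0.165] q6 -1.064 e6 -0.176
```

Request:
play_rows --series '[[0,[0,0,0],[0,0,-0.2]],[0,[0,0,0],[0,0,0]]]'

```text
t: 19.88
tool_pos: [0.5168, -0.2899, 0.1918]
tool_rot: [-1.663, -2.665, -0.0]
contact_force: [-2.4, 2.5, 6.9]
opening: 0.0108
grip_force: 60.6
```

```bash
python3 s.py
```

```text
19.875 [ 0.5168 -0.2899  0.1918] yaw 116.08 tilt [ 5.e-04 -1.e-04 -1.e+00] [-2.36  2.49  6.9 ] [ 0.845  0.585 -0.279] q6 -1.092 e6 -0.248
```

Request:
play_rows --series '[[0,[0,0,0],[0,0,-0.12]],[0,[0,0,0],[0,0,0]]]'

```text
t: 20.12
tool_pos: [0.5168, -0.2899, 0.1918]
tool_rot: [-1.641, -2.678, -0.0]
contact_force: [-2.5, 3.4, 7.1]
opening: 0.0108
grip_force: 60.7
```

```bash
python3 s.py
```

```text
20.125 [ 0.5168 -0.2899  0.1918] yaw 117.01 tilt [ 5.e-04 -0.e+00 -1.e+00] [-2.55  3.39  7.14] [ 0.879  0.566 -0.335] q6 -1.108 e6 -0.354
```

The torque climbs about 0.1 N·m per degree: that is the open stop, about 98° of key travel including socket play. Backing off the wind-up and the press within the play, then releasing.

Request:
play_rows --series '[[0,[0,0,0],[0,0,-0.06]],[0,[0,0,0],[0,0,0]],[0,[0,0,-0.01],[0,0,0.2]],[0,[0,0,-0.01],[0,0,0.2]],[0,[0,0,-0.01],[0,0,0.05]],[0,[0,0,0],[0,0,0]]]'

```text
t: 20.88
tool_pos: [0.5167, -0.2899, 0.1918]
tool_rot: [-1.711, -2.634, -0.0]
contact_force: [-1.4, 2.8, 4.6]
opening: 0.0112
grip_force: 60.1
```

```bash
python3 s.py
```

```text
20.875 [ 0.5167 -0.2899  0.1918] yaw 114.0 tilt [ 5.e-04 -3.e-04 -1.e+00] [-1.37  2.84  4.6 ] [0.814 0.457 0.058] q6 -1.056 e6 0.033
```

Request:
play_rows --series '[[0,[0.012,0,0],[0,0,0]],[0,[0,0,0],[0,0,0]],[0.2,[0,0,0],[0,0,0]],[0.3,[0,0,0],[0,0,0]],[0.5,[0,0,0],[0,0,0]],[0.7,[0,0,0],[0,0,0]],[0.7,[0,0,0],[0,0,0]],[0.7,[0,0,0],[0,0,0]]]' --force 20

```text
t: 21.88
tool_pos: [0.5166, -0.2895, 0.1919]
tool_rot: [1.711, 2.635, -0.0]
contact_force: [0.7, -0.7, 0.1]
opening: 0.0598
grip_force: 0.0
```

```bash
python3 s.py
```

```text
21.875 [ 0.5166 -0.2895  0.1919] yaw 114.0 tilt [-1.e-04  0.e+00 -1.e+00] [ 0.73 -0.65  0.08] [0.01  0.005 0.025] q6 -1.055 e6 0.0
```

Released with no contact. Retreating straight up, then checking the key's stance.

Request:
play_rows --series '[[0.7,[0,0,-0.3],[0,0,0]],[0.7,[0,0,-0.6],[0,0,0]],[0.7,[0,0,-0.6],[0,0,0]],[0.7,[0,0,-0.6],[0,0,0]],[0.7,[0,0,-0.6],[0,0,0]],[0.7,[-0.7,-0.5,-0.6],[0,0,0]],[0.7,[-0.7,-0.5,0],[0,0,0]],[0.7,[-0.7,-0.5,0],[0,0,0]]]'

```text
t: 22.88
tool_pos: [0.4908, -0.4172, 0.3594]
tool_rot: [1.709, 2.633, -0.001]
contact_force: [0.4, -0.3, -0.0]
opening: 0.0594
grip_force: 0.0
```

Request:
play_rows --series '[[0.7,[0,0,0],[0,0,0]],[0.7,[0,0,0],[0,0,0]]]'

```text
t: 23.12
tool_pos: [0.491, -0.4157, 0.3577]
tool_rot: [1.711, 2.634, 0.0]
contact_force: [-0.4, 0.1, -0.3]
opening: 0.0599
grip_force: 0.0
```

```bash
python3 s.py
python3 - <<'E'
from h import *
th=np.radians(114);m=np.array([.5168,-.2895,.045]);ax=np.array([np.cos(th),np.sin(th),0]);ay=np.array([-np.sin(th),np.cos(th),0])
out=[];o=ctrl.get_obs()
for n in['scene','wrist']:
    i=save(n,n+'5');K,E=cam(i,o);h=60;s=400/120
    cx,cy=proj(K,E,m+[0,0,.14]).astype(int);print(n,cx,cy)
    a=cv2.copyMakeBorder(i['color'],200,200,200,200,cv2.BORDER_CONSTANT)[cy+200-h:cy+200+h,cx+200-h:cx+200+h]
    a=cv2.resize(a,(400,400),interpolation=cv2.INTER_CUBIC)
    f=lambda p:tuple(int(v) for v in (proj(K,E,p)-[cx-h,cy-h]+.5)*s)
    q=[m+[0,0,.175]+.05*i*ax+.006*j*ay for i,j in((1,1),(-1,1),(-1,-1),(1,-1))]
    cv2.polylines(a,[np.array([f(p) for p in q])],True,(0,0,255),1,cv2.LINE_AA)
    cv2.line(a,f(m+[0,0,.105]),f(m+[0,0,.157]),(0,200,0),1,cv2.LINE_AA)
    out.append(a)
cv2.imwrite('pics/o5.png',np.hstack(out))
E
```

```text
23.125 [ 0.491  -0.4157  0.3577] yaw 114.0 tilt [-4.e-04  6.e-04 -1.e+00] [-0.36  0.1  -0.34] [-0.     0.021 -0.054] q6 -1.237 e6 -0.001
scene 178 340
wrist 415 75
```

View pics/o5.png

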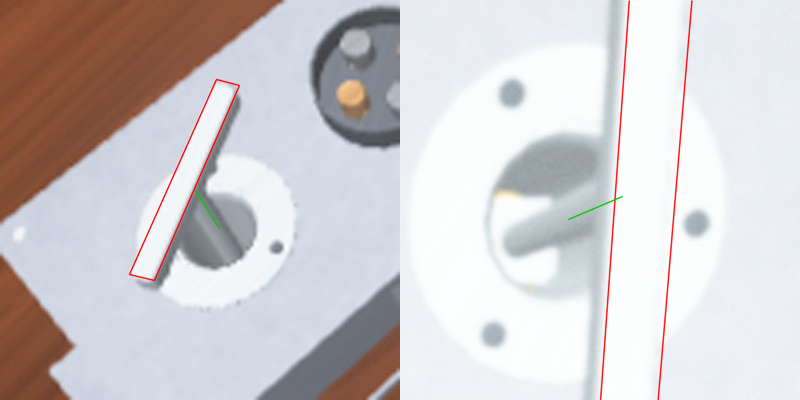

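The final picture shows the bar exactly on the wireframe of an upright, fully home key: scene-crop bar from (228,82) to (142,277), shaft centred in the bore. The tin is undisturbed. Handing in.

```bash
python3 -c "
from station import ctrl
print(ctrl.finish_job())"
```

```text
the job is handed in; nothing more can be done
None
```

The job is handed in: the T-key was seated fully home on the square and turned counter-clockwise to the open stop (felt as a torque rise to about 0.35 N·m), then released standing upright after about 23 s, with nothing else touched.

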